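# Staple the end of an offcut at the bench tacker

## Task

Slide the dark wooden offcut along its channel until its end is against the nose of the staple gun that is strapped on its side to the board. Then squeeze the gun's trigger fully home against the fixed grip for a moment and let go so that it springs right back, leaving the offcut lying against the nose. Do not work the trigger before the wood is up against the nose, and leave the thread spool and the sanding block beside the board where they are.

Things in the scene. Friction and masses are not known exactly. Their poses are not given: they have to be found in the camera images.
- tacker: Fixed board 100 (x) x 400 (y) x 20 mm with a grey staple gun (65 mm high in all) strapped on its side to its +y half. Origin: centre of the board's underside, at bench height; z up, the gun points to -y. Its fixed grip juts out to -x over the bare bench: a bar from x = -25 to -138 mm, y = 122 to 148 mm, 26 to 54 mm above the bench. Stands anywhere within 10 cm, yaw up to 0.25 rad.
- nose (a point): Middle of the gun's flat steel nose face (34 mm wide, looking to the tacker's -y), at (0, 30, 31) mm in the tacker's frame, same axes. From it the channel runs to -y along x = 0 over the board's -y half: floor 20 mm above the bench, between two rails 51 mm apart, 10 mm wide, 6 mm high, from y = +15 to -200 mm of the tacker; open at that end.
- trigger (a joint): Black sprung trigger: a 9 mm bar on the grip's nose side (-y), 30 to 50 mm above the bench, reaching to x = -107 mm, on an upright hinge at (-32, 117.5) mm of the tacker. Radians: 0 = let go, 0.24 = squeezed home flat on the grip; squeezing moves it to the tacker's +y. At trigger_face it moves 13 mm, takes 3 N to start and 9 N to hold home, and springs back by itself.
- trigger_face (a point): Point on the outer (-y) face of the trigger where a finger presses, 40 mm above the bench, 53 mm from the hinge; moves with the trigger. Let go, it lies about 48 mm in the tacker's -y from grip_back; squeezed home, 35 mm.
- grip_back (a point): Point on the rear (+y) face of the fixed grip opposite the trigger: (-85, 148, 40) mm in the tacker's frame. The grip does not give, so the fingers should close round trigger and grip about the middle of their squeezed width, 17.5 mm in the tacker's -y from this point.
- offcut: Loose dark mahogany offcut, a plain bar 45 (x) x 140 (y) x 22 mm, about 0.1 kg, lying in the channel on the board; origin at the centre of its underside, y along its length. It starts 40 to 90 mm short of the nose. Against the nose its centre is 70 mm in -y of the nose point.
- thread_green: Loose bystander: wooden thread spool, 46 mm across, 55 mm high, standing beside the board on the grip's side; origin at the centre of its underside.
- sanding_block: Loose bystander: wooden sanding block 63 x 110 x 30 mm, lying beside the board on the grip's side; origin at the centre of its underside.

How it is judged:
By the outcome, as a careful person would: the job done as asked, in the order asked, and still so for the second after the job is handed in, with the robot touching nothing.
It also fails if it takes over 45 s, if anything falls off the work surface, if the arm or the gripper's body presses on something with over 40 N, if the wrist force passes 120 N, or if a joint passes its speed limit or range.

## Robot

A 7-joint arm with a two-finger parallel gripper is mounted at the origin on the work surface; the furniture and walls round the work are solid. World frame = base frame: x ahead of the robot, y to its left, z up, the work surface at z = 0. Lengths are in m, angles in degrees, forces in N, time in s.
With the tool pointing down it reaches from about 0.35 to 0.775 m from the base axis. Payload 3.1 kg.
Tool frame: the origin (TCP) lies on the centre line of the jaws, within the pads' length; the fingertips stand 17 mm ahead of it and the grasp point (between the pads) lies 2 mm behind it (robot.tip_reach is the distance from the TCP to the fingertips, in m); z points along the fingers, y is the direction in which the jaws open and shut (so a half turn about z gives the same grasp; the last joint's range is limited). The gripper opens to 85 mm and grips with 20 to 120 N. Pads are 22 mm wide; open, the fingers measure 114 mm over their backs; the gripper's body (76 mm by 85 mm) begins 54 mm behind the grasp point. The pads swing forward as they close: fully open they stand 13 mm farther back than shut.
Start: joints at [70.434, 17.813, 0.802, 86.603, -0.252, 75.585, -1.558], TCP at [0.162, -0.525, 0.248] pointing down, gripper open.
Joint ranges: [-154.91, 154.91], [-16.99, 109.72], [-72.82, 74.43], [7.12, 147.25], [-82.49, 262.49], [11.32, 116.49], [-174.64, 174.64]. Speed limits (degrees/s): [159.86, 159.86, 180, 180, 180, 180, 180].

## Interface

Orientations are given as [roll, pitch, yaw] about the fixed x, y, z axes, in that order (R = Rz(yaw) Ry(pitch) Rx(roll)).
In Python, from station import robot, fingers, vision, workorder, recognise gives the robot as it stands. Calls block until the motion is done:
- robot.move_to(position, orientation): joint-space move of the TCP to a pose.
- robot.line_to(position, orientation=None, velocity=0.15, f_stop=None): straight line of the TCP; orientation=None keeps the orientation; velocity is the mean speed in m/s. With f_stop (N) it stops when the force on the tool has changed by that much, and returns True; else False.
- robot.move_j(angles): joint-space move.
- fingers.gripper_to(opening, force=None): opening from 0.0 (shut) to 1.0 (fully open); force is the grip in N (None keeps the last); returns when the fingers have stopped.
- robot.pause(seconds).
- robot.inverse_kinematics(position, orientation): joint angles nearest the present ones, or None.
- vision.grab_frame(name): name is "scene" or "top" or "wrist"; returns the picture (480x640x3 uint8, red, green, blue); there is no depth.
- vision.calibration(name): a dict with "mtx" (3x3 intrinsics, pixels), "k1" (the pictures are not rectified: a ray, as slopes to the right and down, at radius r is drawn at 1 + k1 r^2 times it, then the intrinsics apply), "extrinsics" (4x4, takes a point from world to camera coordinates); the wrist camera has in their place "T_tool_cam" (4x4, takes a point from camera to tool coordinates, whose origin is the TCP and whose axes are the flange's). Camera axes: x right, y up, looking along -z (the intrinsics and any distortion apply to the point x, -y, -z); pixel columns grow to the right and rows downward; lengths in m; the calibration is good to about 2 mm. A picture is of the moment at which its call begins: read the wrist's pose just before it. calibration takes no time and is no camera call.
A pose or a line that the arm cannot do raises robot.PlanningError and nothing moves.
- workorder.close_job(): hands the job in, once; it reports no verdict.
Trained networks look in the newest picture that a camera, given by its name, has taken for a name from the list of things; names that differ only in an ending like _2 or _b are one class to them, and where a whole thing is asked for, a point or a joint stands for the part that bears it (a point fixed in the world has none). Each returns a list of dicts, best first, with "p" (0 to 1); they miss things now and then, are a little off and sometimes report something else, mostly with a low value. They report only what shows in the picture. A call takes as long as a camera call.
- recognise(label, camera): "rect" ([centre column, centre row, width, height] in pixels, round what is visible of it).
Readings, each from a call of its own:
- robot.current_time_s(): time.
- robot.current_joint_positions(): joint angles.
- robot.current_dq(): joint speeds.
- robot.current_joint_torque(): joint torques, N m.
- robot.current_tool_pos(): TCP position.
- robot.current_eef_rot(): TCP orientation.
- robot.current_contact_force(): force on the tool from outside, world axes, zero at the start.
- robot.current_torque(): the same for the moment, N m.
- robot.current_finger_gap(): opening from 0.0 (shut) to 1.0 (fully open).
Only numpy, scipy, OpenCV 4.12 (cv2) and the standard library are available. Lean on these libraries where they do the work, as an engineer would, in place of code of your own. Each camera call takes 0.05 s, during which the arm holds its last target.

## Working session

There is one attempt and no reset: what is moved stays moved. The work goes in short steps, each a Python script; the robot and the scene stay as the last script left them, time stands still between calls to the robot, and variables do not carry over. Pictures are saved under pics/ and viewed, and the job is handed in when it is done.

```bash
mkdir -p pics; ls
python3 - <<'E'
from station import robot, fingers, vision, workorder, recognise
import cv2
for n in ("scene","top","wrist"):
    im=vision.grab_frame(n); cv2.imwrite(f"pics/{n}0.png",im[:,:,::-1])
    c=vision.calibration(n); print(n,c)
    for l in ("tacker","offcut","trigger","nose","thread_green","sanding_block","grip_back"):
        print(l,[(r['p'],r['rect']) for r in recognise(l,n)][:2])
print(robot.current_time_s(),robot.current_tool_pos(),robot.current_eef_rot())
E
```

```text
pics
scene {'mtx': array([[567.27056113,   0.        , 314.85692235],
       [  0.        , 567.27056113, 235.39708873],
       [  0.        ,   0.        ,   1.        ]]), 'k1': -0.14208132617899283, 'extrinsics': array([[-0.90304535, -0.42920077, -0.01719862,  0.43719534],
       [ 0.30693979, -0.67278092,  0.67316699, -0.26137531],
       [-0.3004947 ,  0.60262138,  0.73929048, -0.69310884],
       [ 0.        ,  0.        ,  0.        ,  1.        ]])}
tacker [(0.83, [266.2, 272.2, 198.2, 195.8])]
offcut [(0.73, [309.9, 211.5, 71.2, 70.0])]
trigger [(0.86, [268.9, 315.9, 58.2, 25.2])]
nose [(0.73, [266.1, 274.2, 196.1, 193.3])]
thread_green [(0.73, [355.8, 267.7, 32.6, 43.2])]
sanding_block [(0.97, [410.5, 231.6, 51.0, 59.3])]
grip_back [(0.91, [267.6, 274.4, 190.4, 199.5])]
top {'mtx': array([[491.44476703,   0.        , 325.22963403],
       [  0.        , 491.44476703, 235.81739871],
       [  0.        ,   0.        ,   1.        ]]), 'k1': -0.10631296888629468, 'extrinsics': array([[-0.00756029, -0.99989845,  0.01208006, -0.0933288 ],
       [ 0.99628845, -0.00649603,  0.08
[... 499 characters left out ...]
364308,   0.        , 317.49698817],
       [  0.        , 339.85364308, 239.98508939],
       [  0.        ,   0.        ,   1.        ]]), 'k1': 0.00624677676591269, 'T_tool_cam': array([[ 1.00421767e-03,  9.44828318e-01,  3.27564408e-01,
         8.39632612e-02],
       [ 9.99999142e-01, -6.73423790e-04, -1.12328121e-03,
        -3.48057242e-04],
       [-8.40718231e-04,  3.27565255e-01, -9.44828184e-01,
        -1.25372352e-01],
       [ 0.00000000e+00,  0.00000000e+00,  0.00000000e+00,
         1.00000000e+00]])}
tacker []
offcut []
trigger []
nose []
thread_green []
sanding_block []
grip_back []
1.2 [ 0.162441   -0.52546241  0.2482875 ] [-1.79998121e+02  2.80012061e-03  1.71788502e+01]
```

View pics/scene0.png

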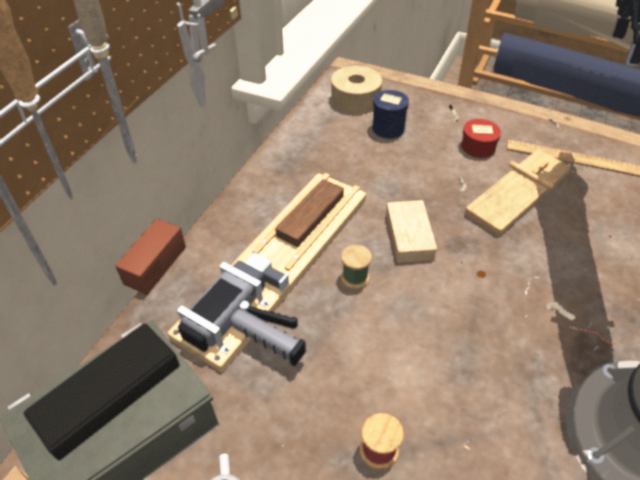

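View pics/top0.png

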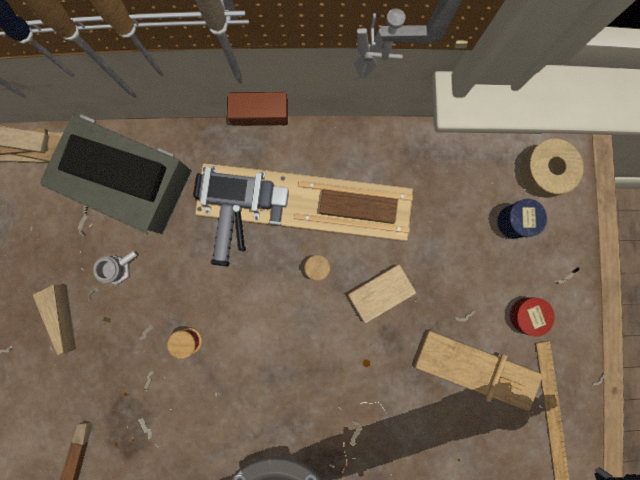

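The top view shows the board from about (198,165) to (412,240), with the grip end at (220,262), the trigger near (240,230), the offcut at (357,206), the spool at (317,268) and the block at (382,293). Next I'll get a rough pose, then refine it with the wrist camera.

```bash
cat > h.py <<'E'
from station import robot, fingers, vision, workorder, recognise
import numpy as np, cv2
from scipy.spatial.transform import Rotation as R
from scipy.optimize import least_squares
def ext(name,pos=None,rpy=None):
    c=vision.calibration(name)
    if name!="wrist": return c,c["extrinsics"]
    T=np.eye(4);T[:3,:3]=R.from_euler("xyz",rpy,degrees=True).as_matrix();T[:3,3]=pos
    return c,np.linalg.inv(T@c["T_tool_cam"])
def proj(P,c,E):
    P=np.atleast_2d(P); q=P@E[:3,:3].T+E[:3,3]
    s=np.c_[q[:,0]/-q[:,2],-q[:,1]/-q[:,2]]
    s=s*(1+c["k1"]*(s**2).sum(1,keepdims=True))
    return s*[c["mtx"][0,0],c["mtx"][1,1]]+c["mtx"][:2,2]
def ray(uv,c,E):
    d=(np.array(uv,float)-c["mtx"][:2,2])/[c["mtx"][0,0],c["mtx"][1,1]]
    s=d.copy()
    for _ in range(20): s=d/(1+c["k1"]*(s@s))
    v=E[:3,:3].T@np.array([s[0],-s[1],-1.]); o=-E[:3,:3].T@E[:3,3]
    return o,v
def atz(uv,z,c,E):
    o,v=ray(uv,c,E); return o+v*(z-o[2])/v[2]
E
python3 - <<'E'
from h import *
c,E=ext("top")
for n,uv,z in [("b1",(412,187),.02),("b2",(408,239),.02),("b3",(201,165),.02),("b4",(197,217),.02),("grip",(220,263),.04),("off",(357,206),.042),("spool",(317,268),.055),("block",(382,293),.03)]:
    print(n,atz(uv,z,c,E).round(4))
im=cv2.imread("pics/top0.png")[150:320,180:430]
cv2.imwrite("pics/topz.png",cv2.resize(im,None,fx=3.2,fy=3.2,interpolation=cv2.INTER_CUBIC))
E
```

```text
b1 [ 0.6044 -0.2605  0.02  ]
b2 [ 0.5066 -0.2506  0.02  ]
b3 [0.6489 0.136  0.02  ]
b4 [0.5503 0.1416 0.02  ]
grip [0.4638 0.0935 0.04  ]
off [ 0.5656 -0.1548  0.042 ]
spool [ 0.4535 -0.0816  0.055 ]
block [ 0.4077 -0.1992  0.03  ]
```

View pics/topz.png

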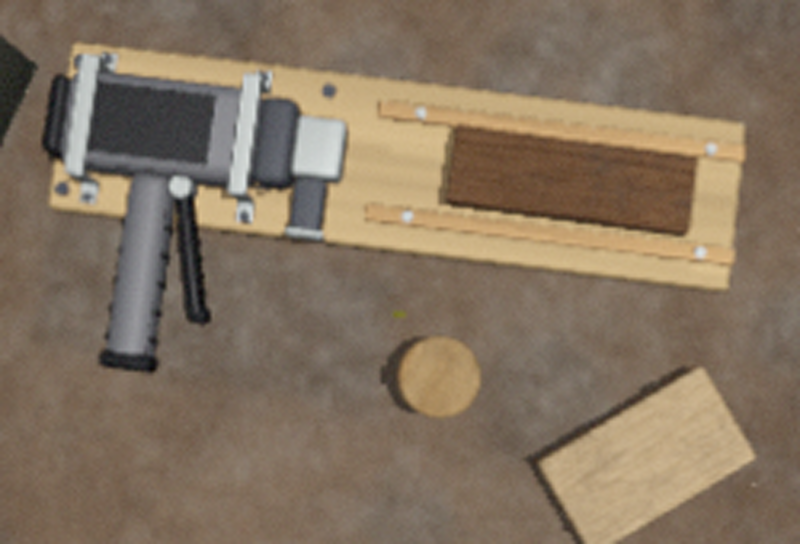

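Rough pose: board centre at about (0.578, -0.058), yaw about -6.3°. Now two wrist views.

Run:
```python
from h import *
import json
out=[]
for i,p in enumerate([(0.45,-0.12,0.25),(0.45,0.03,0.25)]):
    robot.move_to(list(p),[180,0,-6.3]); robot.pause(0.2)
    pos=list(map(float,robot.current_tool_pos()));rpy=list(map(float,robot.current_eef_rot()))
    im=vision.grab_frame("wrist"); cv2.imwrite(f"pics/w{i}.png",im[:,:,::-1]); out.append((pos,rpy))
json.dump(out,open("w.json","w")); print(out,robot.current_time_s())
```

```text
[([0.44985825172394733, -0.12089294201682775, 0.24993495567785962], [179.99660415252828, 0.0077440646606740954, -6.400569805516929]), ([0.4502089981793674, 0.02817146082734251, 0.24984700084209563], [179.97281398978063, 0.013492569443510877, -6.507150877939239])] 4.1583
```

View pics/w0.png

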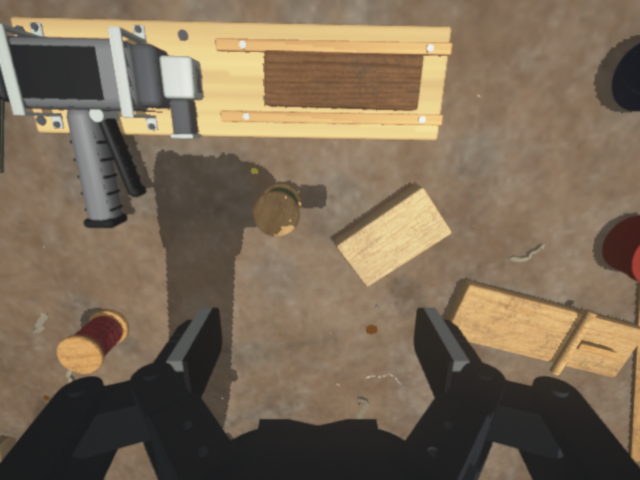

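View pics/w1.png

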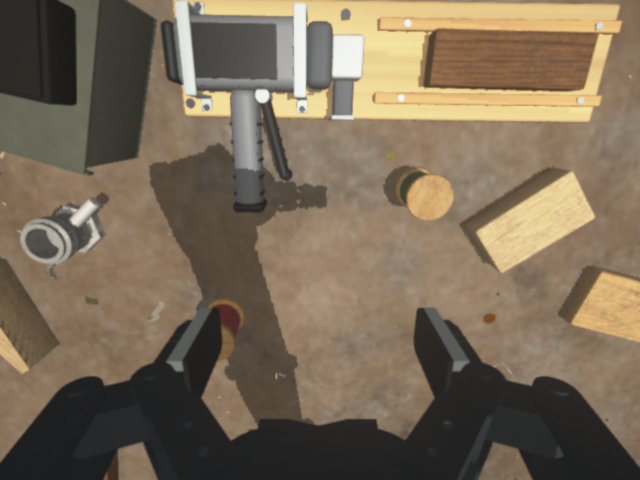

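Run:
```python
import cv2,numpy as np
a=cv2.imread("pics/w0.png");b=cv2.imread("pics/w1.png")
z=lambda i,x,y,w,h:cv2.resize(i[y:y+h,x:x+w],None,fx=4,fy=4,interpolation=cv2.INTER_CUBIC)
cv2.imwrite("pics/za.png",z(a,260,10,200,140)); cv2.imwrite("pics/zb.png",z(a,0,90,200,140)); cv2.imwrite("pics/zc.png",z(b,180,85,200,140))
cv2.imwrite("pics/zd.png",z(b,425,0,200,140))
```

```text
(no output)
```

View pics/za.png

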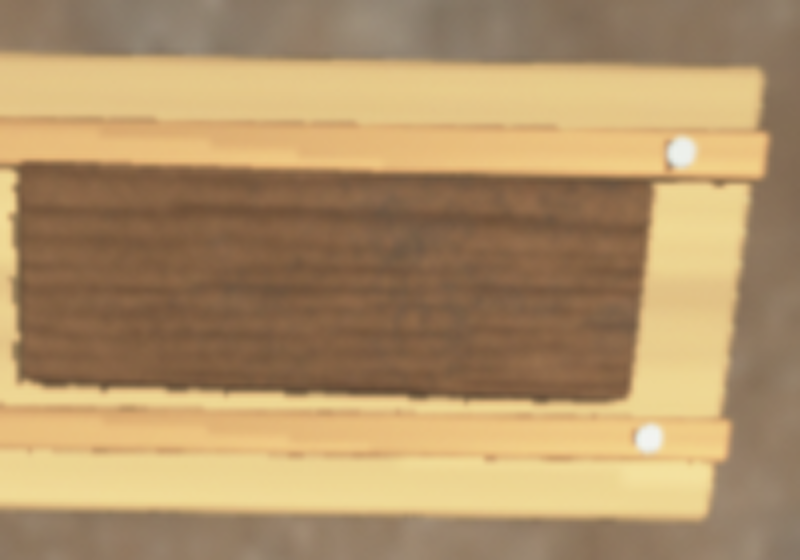

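View pics/zb.png

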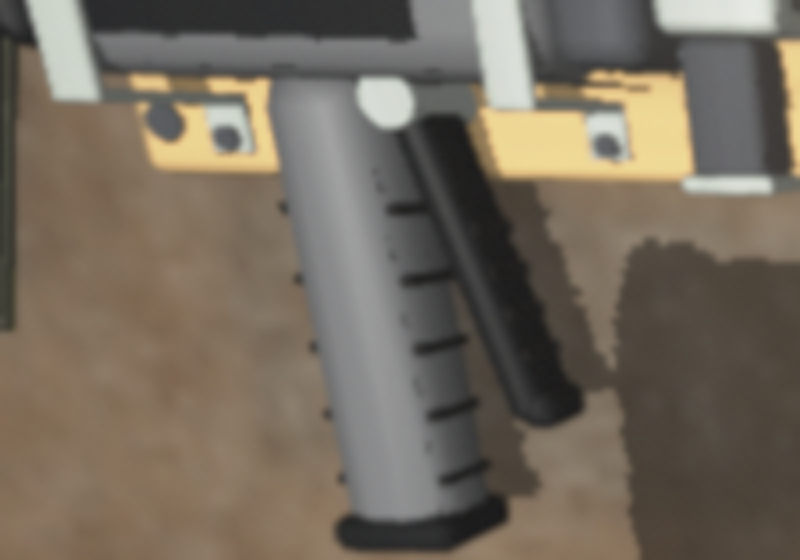

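View pics/zc.png

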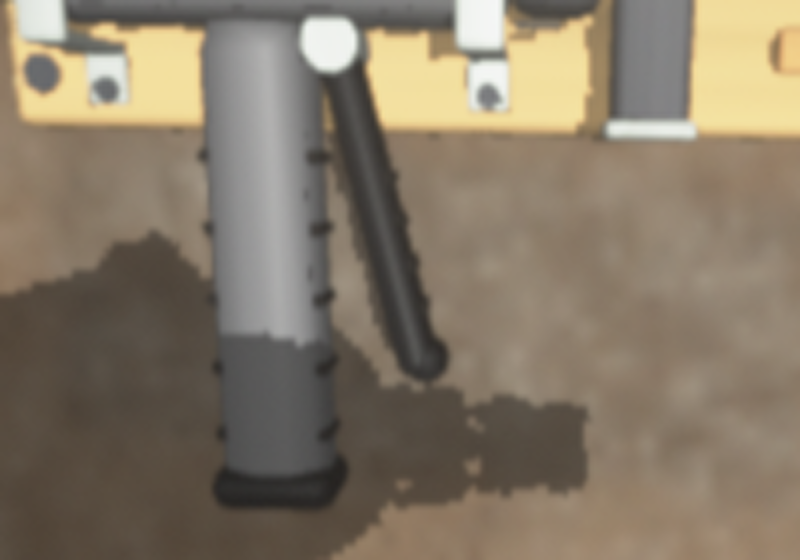

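View pics/zd.png

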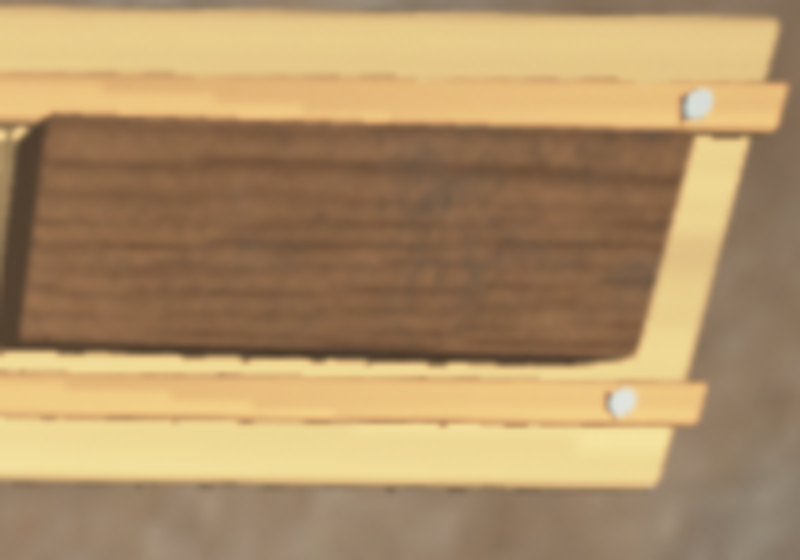

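```bash
cat > fit.py <<'E'
from h import *
import json
W=json.load(open("w.json"))
V=[ext("wrist",*w) for w in W]
bd=[[(50,-200,450.75,27.5),(-50,-200,437,140),(-50,200,38.7,132)],[(50,-200,619.5,4.5),(-50,-200,589.5,121.7),(-50,200,185.5,115.5)]]
oc=[[(22.5,70,265.5,50.7),(22.5,-70,423,55.7),(-22.5,-70,417.5,110),(-22.5,70,265,105.5)],[(22.5,70,437.5,29),(22.5,-70,598.2,34.2),(-22.5,-70,584.2,89.5),(-22.5,70,430.5,85.5)]]
def pts(p,xy,z): 
    c,s=np.cos(p[2]),np.sin(p[2]); xy=np.array(xy)/1000
    return np.c_[xy@np.array([[c,s],[-s,c]])+p[:2],np.full(len(xy),z)]
def fit(obs,x0):
    f=lambda p:np.concatenate([(proj(pts(p,np.array(o)[:,:2],p[3]),*v)-np.array(o)[:,2:]).ravel() for o,v in zip(obs,V)])
    r=least_squares(f,x0); return r.x,r.fun
if __name__=="__main__":
    B,e=fit(bd,[.5775,-.058,-.11,.02]); print(B,e.round(1))
    O,e=fit(oc,[.5656,-.1548,-.11,.042]); print(O,e.round(1))
    c,s=np.cos(B[2]),np.sin(B[2]); print("off in tacker",np.array([[c,s],[-s,c]])@(O[:2]-B[:2]))
    json.dump(B.tolist(),open("B.json","w"))
    for i,v in enumerate(V):
        im=cv2.imread(f"pics/w{i}.png")
        for xy,z,col in [((0,30),.031,(0,0,255)),((-85,148),.054,(255,0,0)),((-138,148),.054,(255,0,0)),((-138,122),.054,(255,0,0)),((-138,122),.026,(0,255,0)),((-85,100),.05,(0,255,255)),((-32,117.5),.05,(255,0,255)),((-25.5,15),.026,(0,0,255)),((25.5,15),.026,(0,0,255)),((-17,30),.05,(0,0,255))]:
            q=proj(pts(B,[xy],z),*v)[0]; cv2.circle(im,tuple(int(round(a)) for a in q),2,col,-1)
        x=[0,150][i]; im=im[0:240,x:x+300]
        cv2.imwrite(f"pics/chk{i}.png",cv2.resize(im,None,fx=2.5,fy=2.5,interpolation=cv2.INTER_CUBIC))
E
python3 fit.py
```

```text
[ 0.57787235 -0.05704437 -0.12956988  0.01660434] [ 1.1 -1.1  0.   0.3  0.3  0.2  0.3 -0.3 -1.4  0.9 -0.4  0.1]
[ 0.56511628 -0.15758987 -0.14068862  0.03945089] [-0.4 -0.5  1.6 -0.1  0.5  0.5  1.1  0.1 -1.2 -0.4  0.6 -1.  -0.6  0.9
 -1.5  0.6]
off in tacker [ 0.0003421  -0.10135087]
```

View pics/chk0.png

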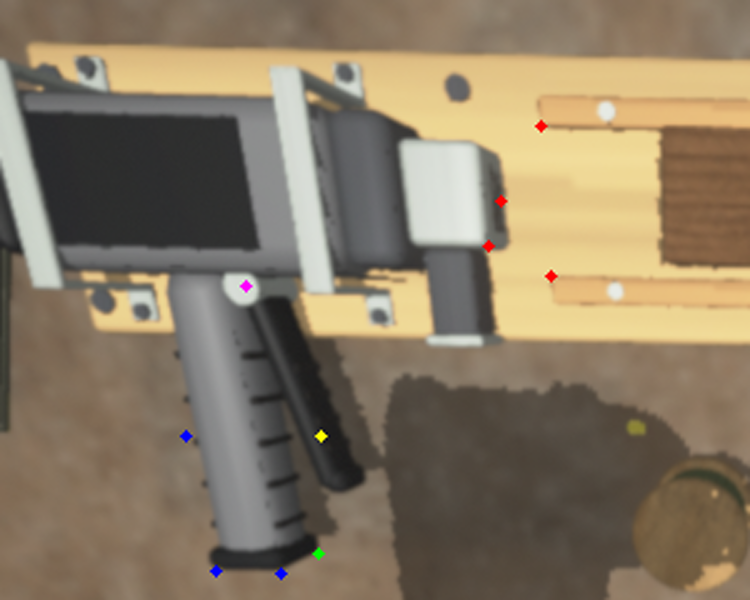

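View pics/chk1.png

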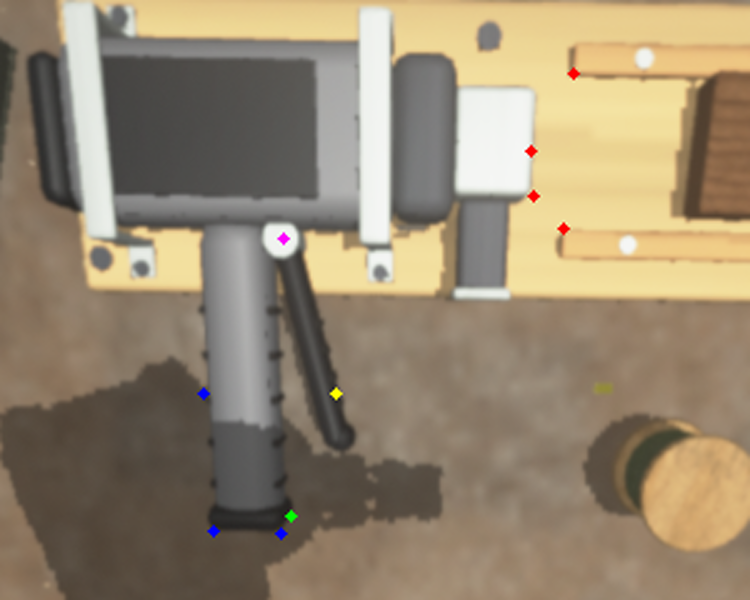

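The overlay agrees to about 2 mm. The offcut's end is about 61 mm short of the nose, so I'll push it now with shut fingers.

```bash
cat >> h.py <<'E'
import json
def tw(x,y,z):
    B=json.load(open("B.json")); c,s=np.cos(B[2]),np.sin(B[2])
    return [float(B[0]+(c*x-s*y)/1000),float(B[1]+(s*x+c*y)/1000),z/1000]
def inv(p):
    B=json.load(open("B.json")); c,s=np.cos(B[2]),np.sin(B[2]); dx,dy=(p[0]-B[0])*1000,(p[1]-B[1])*1000
    return [round(float(c*dx+s*dy),1),round(float(-s*dx+c*dy),1),round(p[2]*1000,1)]
YAW=-7.2
E
python3 - <<'E'
from h import *
fingers.gripper_to(0.0)
robot.move_to(tw(0,-222,110),[180,0,YAW])
robot.line_to(tw(0,-222,47),velocity=0.1)
print(inv(robot.current_tool_pos()),robot.current_contact_force(),robot.current_time_s())
st=robot.line_to(tw(0,-145,47),velocity=0.06,f_stop=10)
print(st,inv(robot.current_tool_pos()),robot.current_contact_force(),robot.current_time_s())
if not st:
    st=robot.line_to(tw(0,-100,47),velocity=0.03,f_stop=8)
    print(st,inv(robot.current_tool_pos()),robot.current_contact_force(),robot.current_time_s())
im=vision.grab_frame("top"); cv2.imwrite("pics/top1.png",cv2.resize(im[150:320,180:430,::-1],None,fx=3.2,fy=3.2,interpolation=cv2.INTER_CUBIC))
im=vision.grab_frame("scene"); cv2.imwrite("pics/scene1.png",cv2.resize(im[150:380,150:450,::-1],None,fx=2.5,fy=2.5,interpolation=cv2.INTER_CUBIC))
im=vision.grab_frame("wrist"); cv2.imwrite("pics/w2.png",im[:,:,::-1])
E
```

```text
[0.6, -222.0, np.float64(47.6)] [0.09668544 0.79636858 0.51274639] 7.0333
False [-0.0, -145.5, np.float64(47.0)] [-0.21807798 -0.30578179  0.5948328 ] 8.4667
True [-0.8, -122.7, np.float64(46.6)] [-0.04660654 -1.00106511  0.5120693 ] 9.375
```

View pics/scene1.png

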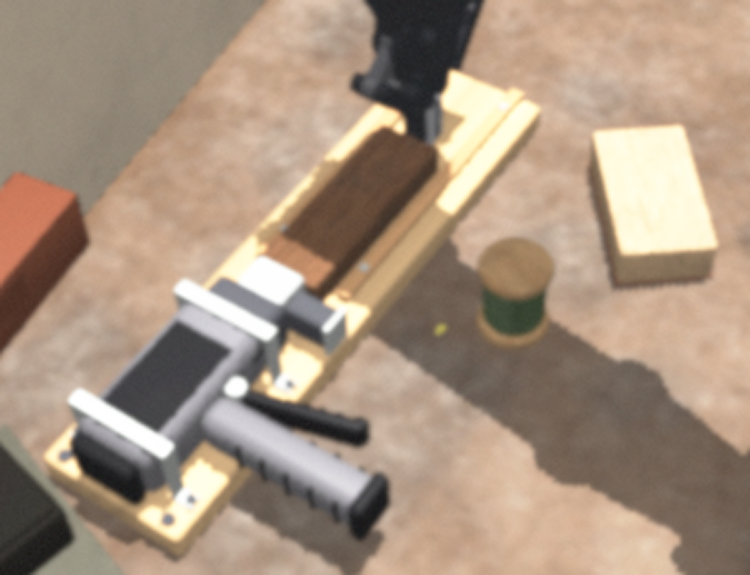

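View pics/w2.png

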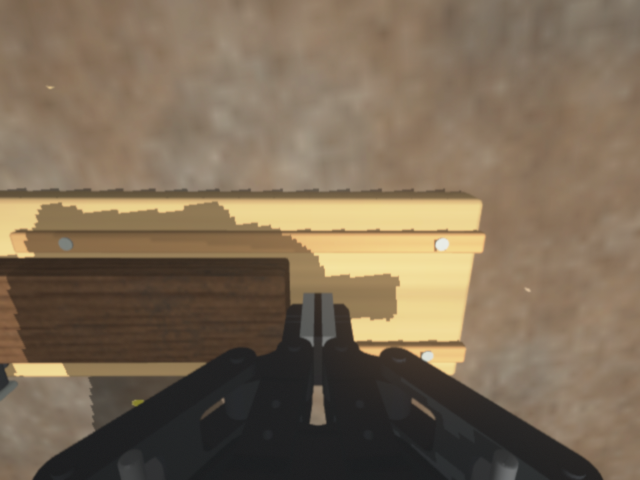

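The offcut seems to be at the nose (red end face by the white nose at (285,265) in the scene crop). I'll confirm by pressing slowly a second time, then back off and look.

Run:
```python
from h import *
st=robot.line_to(tw(0,-105,47),velocity=0.012,f_stop=6)
print(st,inv(robot.current_tool_pos()),robot.current_contact_force(),robot.current_time_s())
robot.line_to(tw(0,-145,47),velocity=0.08)
robot.line_to(tw(0,-145,130),velocity=0.2)
robot.move_to(tw(-85,60,220),[180,0,YAW]); fingers.gripper_to(1.0)
robot.pause(.2)
pos=list(map(float,robot.current_tool_pos()));rpy=list(map(float,robot.current_eef_rot()))
im=vision.grab_frame("wrist"); cv2.imwrite("pics/w3.png",im[:,:,::-1])
print(pos,rpy,robot.current_time_s())
json.dump([pos,rpy],open("w3.json","w"))
im=vision.grab_frame("top"); cv2.imwrite("pics/top2.png",cv2.resize(im[150:320,180:430,::-1],None,fx=3.2,fy=3.2,interpolation=cv2.INTER_CUBIC))
```

```text
True [-2.0, -122.8, np.float64(45.5)] [0.02771583 0.53841992 0.22938831] 10.1333
[0.5013330923740421, 0.01346851976121852, 0.2200398660361907] [179.99978908399032, -0.004649854070517781, -7.19521293132526] 13.1
```

View pics/w3.png

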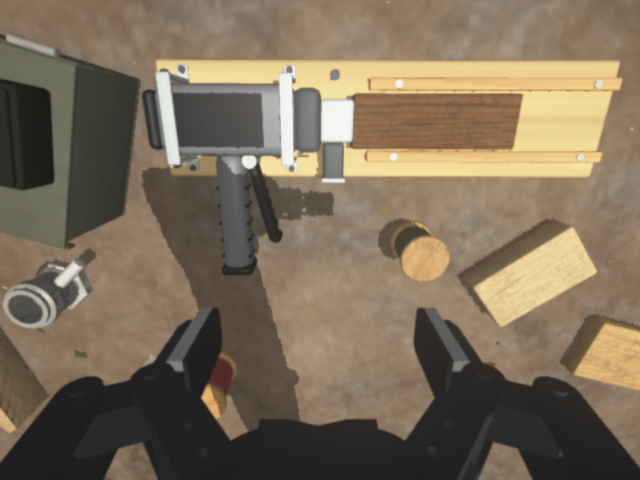

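The wood's end (353,120) meets the nose plate with no visible gap, and both pushes stopped at the same y. Next I'll check the grip location in this view.

Run:
```python
from h import *
v=ext("wrist",*json.load(open("w3.json")))
im=cv2.imread("pics/w3.png")
big=cv2.resize(im[40:290,130:380],None,fx=2.4,fy=2.4,interpolation=cv2.INTER_CUBIC)
for p,col in [((-85,148,54),(255,0,0)),((-85,122,54),(255,0,0)),((-138,148,54),(0,255,0)),((-138,122,54),(0,255,0)),((-85,100,50),(0,255,255)),((-85,130.5,40),(0,0,255)),((-50,200,20),(255,0,255)),((-32,117.5,60),(255,0,255))]:
    q=(proj([tw(*p)],*v)[0]-[130,40])*2.4; cv2.circle(big,tuple(int(round(a)) for a in q),2,col,-1)
cv2.imwrite("pics/w3c.png",big)
```

```text
(no output)
```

View pics/w3c.png

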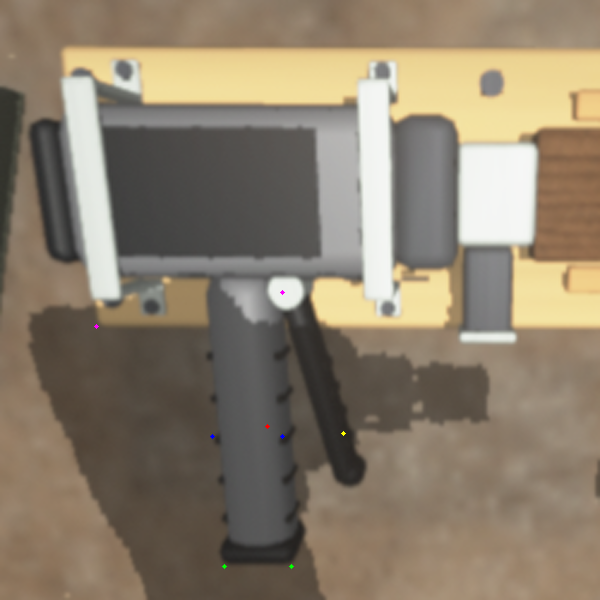

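Grip sides are at about rows 436, columns 217–291, roughly 1–2 mm to -y of the model. I'll aim at y = 129.5 and squeeze.

Run:
```python
from h import *
o=[180,0,-7.1]
robot.move_to(tw(-87,129.5,130),o)
st=robot.line_to(tw(-87,129.5,42),velocity=0.12,f_stop=12)
print(st,inv(robot.current_tool_pos()),robot.current_contact_force(),robot.current_time_s())
if not st:
    fingers.gripper_to(0.62,force=20); print(robot.current_finger_gap(),robot.current_contact_force())
    fingers.gripper_to(0.0,force=35); print(robot.current_finger_gap(),robot.current_contact_force(),inv(robot.current_tool_pos()))
    robot.pause(0.6); print(robot.current_finger_gap(),robot.current_contact_force(),robot.current_time_s())
    im=vision.grab_frame("scene"); cv2.imwrite("pics/s4.png",cv2.resize(im[230:400,150:350,::-1],None,fx=3.5,fy=3.5,interpolation=cv2.INTER_CUBIC))
    im=vision.grab_frame("wrist"); cv2.imwrite("pics/w4.png",im[:,:,::-1])
```

```text
False [-86.0, 129.5, np.float64(43.0)] [ 0.53366382 -1.08249057 -0.40668677] 14.5583
0.6174638579396365 [ 0.25563206 -3.77549262  1.71531005]
0.3891909242496522 [-0.7270907   0.27361498  7.76644504] [-86.7, 131.8, np.float64(43.1)]
0.3949158821135831 [-1.77489592  0.87732137  7.22431835] 15.8833
```

View pics/s4.png

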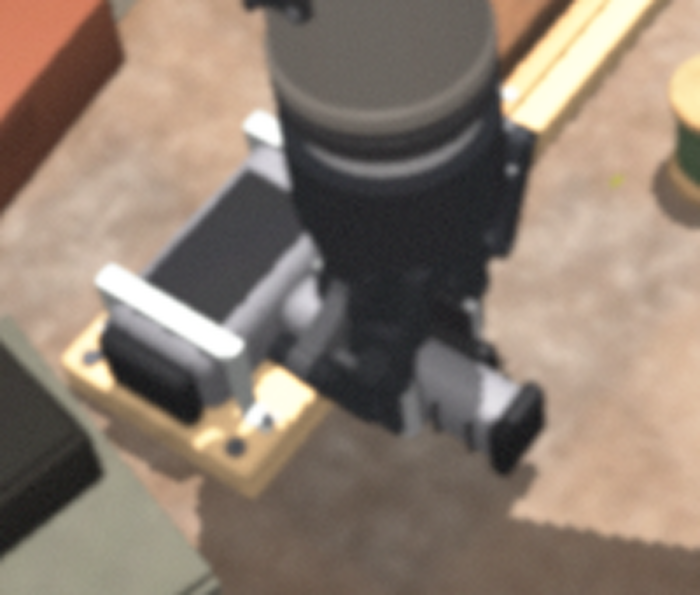

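View pics/w4.png

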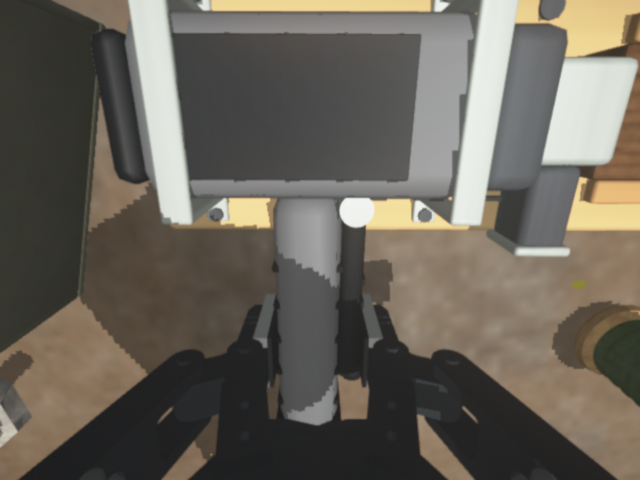

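The trigger lies parallel to and flat on the grip (column ~350, rows 230–370). The gap is 0.395, about 34 mm, so it's home. Now I'll release and check.

Run:
```python
from h import *
fingers.gripper_to(1.0); robot.pause(0.2)
print(robot.current_finger_gap(),robot.current_contact_force(),inv(robot.current_tool_pos()))
p=robot.current_tool_pos()
robot.line_to([float(p[0]),float(p[1]),0.14],velocity=0.12)
robot.move_to(tw(-85,60,220),[180,0,YAW]); robot.pause(.4)
im=vision.grab_frame("wrist"); cv2.imwrite("pics/w5.png",im[:,:,::-1])
im=vision.grab_frame("scene"); cv2.imwrite("pics/s5.png",im[:,:,::-1])
for l in ("thread_green","sanding_block","offcut","trigger"): print(l,[(r['p'],r['rect']) for r in recognise(l,"scene")][:1])
print(robot.current_contact_force(),robot.current_time_s())
```

```text
1.000033297300612 [-0.31155985 -0.49123654 -0.18099275] [-87.3, 129.6, np.float64(41.9)]
thread_green [(0.63, [356.1, 267.6, 30.9, 43.6])]
sanding_block [(0.92, [409.2, 232.1, 51.8, 61.8])]
offcut [(0.84, [290.9, 235.0, 71.5, 70.8])]
trigger [(0.95, [268.5, 316.9, 59.0, 23.2])]
[ 0.2857778   0.72432777 -0.03002658] 18.9083
```

View pics/w5.png

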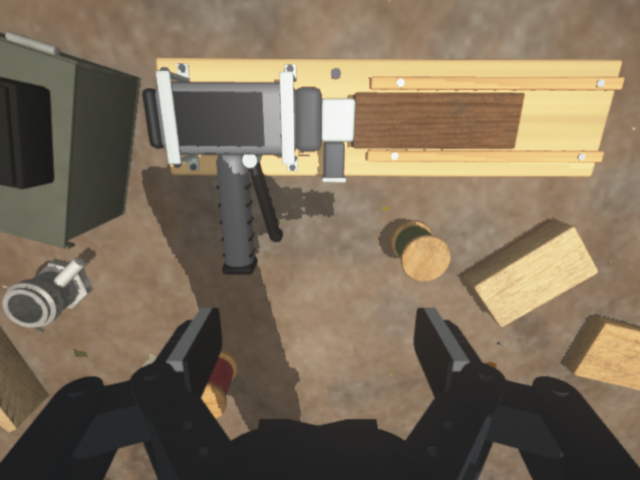

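Run:
```python
import cv2,numpy as np
a=[cv2.imread(f"pics/w{i}.png")[80:190,310:400] for i in (3,5)]
cv2.imwrite("pics/cmp.png",cv2.resize(np.hstack(a),None,fx=4.4,fy=4.4,interpolation=cv2.INTER_CUBIC))
```

```text
(no output)
```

View pics/cmp.png

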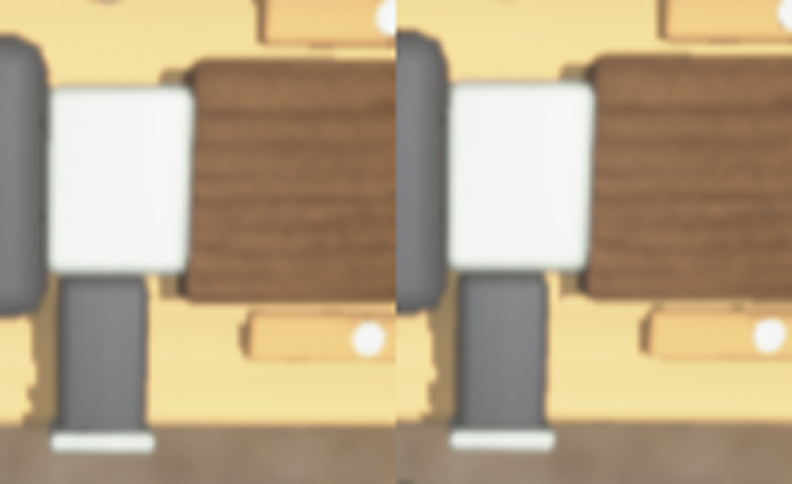

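The offcut is flush with the nose and unchanged by the squeeze, the trigger is back out, and the spool and block haven't moved. Handing in.

```bash
python3 -c "
from h import *
workorder.close_job(); print(robot.current_time_s())"
```

```text
the job is handed in; nothing more can be done
the job is handed in; nothing more can be done
```

The job is done and handed in at about 19 s; no verdict was reported.

- **Offcut:** I pushed it about 61 mm along the channel with the fingers shut until it stopped at the nose. A second slow push stopped at the same place (tacker y -122.7 and -122.8 mm), and close-ups before and after the squeeze show it flush with the nose.
- **Trigger:** I closed the fingers round trigger and grip at 35 N for about 0.6 s. The gap read about 34 mm against the expected 35, and the picture showed the trigger flat on the grip. After release it was back at its original position in the wrist and scene pictures.
- **Spool and sanding block:** both are where they started, to within about 1.5 pixels. The robot was clear of everything at hand-in.

**Disagreements:** my two-view fit put the board and offcut heights about 3 mm below the text. The grip appeared 1–2 mm to the tacker's -y of the model. I allowed for both, and neither caused trouble.

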